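# Gauge the gap of a shaft coupling with a taper blade

### The job

Take the yellow-handled taper gauge out of its stand and slide its blade straight down from above into the gap between the two steel coupling discs, flat sides facing the discs, until it drags snugly on both faces (roughly 5 to 10 N of drag). Do not shove the loose disc noticeably along its shaft, and leave the red feeler and the other things on the bench where they are. Finish while still holding the gauge upright in the gap at that snug depth: do not let go.

Things in the scene. Friction and masses are not known exactly. Their poses are not given: they have to be found in the camera images.
- gauge: Taper gauge, about 90 g, 150 mm tall, upright in a slot of the stand. Origin: middle of the blade's tip; z up. Steel blade from z = 0 to 90 mm, 14 mm wide along x; thickness along y grows evenly, alike on both sides, from 2.5 mm at the tip to 9.7 mm (0.08 mm per mm); flat sides face +y and -y. Yellow square handle 24 x 24 mm, z = 90 to 150 mm, its foot resting on the stand's top.
- gauge_tip (a point): Middle of the tip of the gauge's blade.
- gauge_handle (a point): Point on the axis of the yellow handle to grip, 127 mm above the blade's tip, 37 mm above the handle's foot. All four sides are free for fingers.
- stand: Blue painted steel stand, 160 (x) x 60 (y) x 100 mm (z), fixed to the bench; origin at the centre of its underside. Two open slots 19 x 15 mm in its top at x = -45 and +45 mm hold the two gauges, either way round. The gauge must rise 90 mm to leave its slot.
- frame: Coupling test frame fixed to the bench: grey base 150 x 370 x 12 mm, a red and a blue bearing block (tops 100 mm above the bench), shaft along y, its centre 65 mm above the bench. Origin: centre of the base's underside, below the fixed disc's face; y points along the shaft from the fixed disc (red block) to the loose disc (blue block).
- fixed_half: Fixed coupling disc, steel, 90 mm diameter, on the red block's side. Origin at the centre of its gap-side face; y points along the shaft to the loose disc. Rim top 110 mm above the bench; its edge has a 4 x 4 mm chamfer towards the gap, so the flat face begins 106 mm above the bench.
- fixed_lip (a point): Highest point of the fixed disc's flat gap-side face (106 mm above the bench, at the foot of the chamfer). Its axes are those of the frame.
- loose_lip (a point): Highest point of the loose disc's flat gap-side face, likewise. The gap's width is its distance from fixed_lip, 5 to 7 mm; the gap is open from above and empty down to the base plate.
- loose_half (a joint): Slide of the loose coupling disc (same shape, blue block's side) along the shaft, m: the gap is 5 mm + this value. It stays put until its face is pressed with more than about 15 N, then creeps along. A blade wedged between both faces resists being pushed down by roughly twice the friction coefficient (about 0.6) times the press on one face.
- red_feeler: Red-handled feeler with the same handle but a flat 3 mm blade, in the other slot of the stand: leave it. Origin at the blade's tip.
- oil_bottle: Oil bottle, 64 mm diameter, 160 mm tall: leave it. Origin at the centre of its underside.
- handwheel: Red valve handwheel, 148 mm diameter, lying flat: leave it. Origin at the centre of its underside.
- big_nut: Brass hexagon nut, 46 mm across corners, 20 mm tall: leave it. Origin at the centre of its underside.
Mind the look-alikes: they are no part of the job. Of the things like the gauge, leave any that is green; of the rest the smaller one is meant.

How it is judged:
On the way, in this order (a step that is already met when the one before it is completed fails the run):
1. the gauge is held clear of its slot, tip above the stand's top (height (world z) of gauge_tip above 0.102 m and contact force between the fingers and gauge above 1 N), for 0.1 s.
2. the blade's tip is at least 15 mm down between the disc faces (z of gauge_tip in the frame of fixed_lip below -0.015 m and y of gauge_tip in the frame of fixed_lip above 0 m and y of gauge_tip in the frame of loose_lip below 0 m and horizontal distance between gauge_tip and fixed_lip below 0.025 m), for 0.1 s.
At the end, for the whole second after the job is handed in: Fingers grip the gauge (over 2 N); blade at rest in the gap, within 0.12 rad of upright, 0.2 rad of square, tip 20 mm or more below the lips, within 20 mm of top centre, pressing each disc over 2 N; loose disc within 2.5 mm and the four other things within 20 mm of their starts (contact force between the fingers and gauge above 2 N and contact force between gauge and fixed_half above 2 N and contact force between gauge and loose_half above 2 N and z of gauge_tip in the frame of fixed_lip below -0.02 m and y of gauge_tip in the frame of fixed_lip above 0 m and y of gauge_tip in the frame of loose_lip below 0 m and horizontal distance between gauge_tip and fixed_lip below 0.02 m and angle between gauge's own z axis and vertical below 0.12 rad and angle between the y axis of gauge and the y axis of frame, either way round below 0.2 rad and distance of loose_lip from where it was at the start of the episode below 0.0025 m and linear speed of gauge below 0.01 m/s and distance of each of red_feeler, oil_bottle, handwheel, big_nut from where it was at the start of the episode below 0.02 m); the arm keeps its last pose, push and grip.
It fails at once if the loose disc is shoved more than 2.5 mm along its shaft (distance of loose_lip from where it was at the start of the episode above 0.0025 m).
It fails at once if the red feeler, oil bottle, handwheel or nut is disturbed (over 20 mm) (distance of any of red_feeler, oil_bottle, handwheel, big_nut from where it was at the start of the episode above 0.02 m).
It also fails if it takes over 48 s, if anything falls off the work surface, if the arm or the gripper's body presses on something with over 40 N, if the wrist force passes 120 N, or if a joint passes its speed limit or range.

### The arm

A 7-joint arm with a two-finger parallel gripper is mounted at the origin on the work surface. World frame = base frame: x ahead of the robot, y to its left, z up, the work surface at z = 0. Lengths are in m, angles in rad, forces in N, time in s.
With the tool pointing down it reaches from about 0.4 to 0.85 m from the base axis. Payload 4.5 kg.
Tool frame: the origin (TCP) lies on the centre line of the jaws, within the pads' length; the fingertips stand 11 mm ahead of it and the grasp point (between the pads) lies 8 mm behind it; z points along the fingers, y is the line along which they close (so a half turn about z gives the same grasp; the last joint's range is limited). The gripper opens to 88 mm and grips with 3 to 60 N. Pads are 18 mm wide; open, the fingers measure 123 mm over their backs; the gripper's body (75 mm by 187 mm) begins 45 mm behind the grasp point.
Start: joints at [1.359, 0.689, -0.195, 1.565, 0.157, 0.902, -0.215], TCP at [0.152, -0.606, 0.25] pointing down, gripper open.
Joint ranges: [-3.01, 3.01], [-0.46, 2.08], [-1.47, 1.51], [0.13, 2.56], [-1, 4.14], [0.04, 2.09], [-2.66, 2.66]. Speed limits (rad/s): [2.57, 2.57, 3.14, 3.14, 3.14, 3.14, 3.14].

### API

Orientations are given as a unit quaternion [x, y, z, w].
In Python, from plant import * gives the robot as it stands. The module is installed in compiled form; this text tells all that it offers.
- The arm moves only by the tool send_rows, never from a script. Its argument "motion" is a list of rows, each an object of numbers: "x", "y", "z": the shift along the tool's x, y, z in cm; "rx", "ry", "rz": the turn, a rotation vector about the tool's x, y, z in rad; "jaw": the finger opening in cm, from 0 to 8.81. In form: [{"x": .., "y": .., "z": .., "rx": .., "ry": .., "rz": .., "jaw": ..}, ...]. A call has exactly 5 rows; each row shifts and turns the commanded pose from where the row before left it, along the tool's axes as they then stand; what a row does not reach is not made up. A row lasts 1/10 s, in which the tool goes at most 50 mm and 8.59 degrees, less where a joint would pass 70% of its speed; a pose out of reach is approached as far as the arm can. A call is refused whole if a number of a shift passes 5 or a number of a turn 0.15, either way. A call with a gripper value outside its range is refused whole. The fingers move at their own pace and stop on an object; "grip_force" is the grip in N (left out, the last holds). Time passes only in rows, so rows that do not move let the fingers close, or fill a call up. It gives the time, the measured TCP pose, the force, the opening and the grip force at its end, in the units of the state.
- get_state(): the state, without advancing time (a new reading comes with each control period).
- snapshot(name): name is "scene" or "top"; returns a dict with "img" (480x640x3 uint8, red, green, blue), "vertical_fov" (degrees; the focal length in pixels is half the picture's height over the tangent of half this angle, whatever the lens; pixels are square), "cx", "cy" (the principal point, pixels), "D" ([k1, k2, p1, p2, k3] as OpenCV has them; the pictures are not rectified), "extrinsics" (4x4, takes a point from camera to world coordinates). Camera axes: x right, y up, looking along -z (the intrinsics and any distortion apply to the point x, -y, -z); pixel columns grow to the right and rows downward; lengths in m; the calibration is good to about 2 mm. A picture is of the moment at which its call begins. There is no depth.
- finish_job(): hands the job in; it is judged then, once.
The state is a dict: "clock": time; "q": joint angles; "qd": joint speeds; "joint_torque": joint torques, N m; "tool_pos": TCP position; "eef_rot": TCP orientation; "contact_force": force on the tool from outside, world axes, zero at the start; "moment": the same for the moment, N m; "opening": opening from 0.0 (shut) to 1.0 (fully open); "finger_force": force on a finger pad.
Only numpy, scipy, OpenCV 4.12 (cv2) and the standard library are available. Lean on these libraries where they do the work, as an engineer would, in place of code of your own. Each camera call takes 0.05 s, during which the arm holds its last target. There are 200 camera calls.

## Working session

There is one attempt and no reset: what is moved stays moved. The work goes in short steps, Python scripts to look and compute and a tool call to move; the robot and the scene stay as the last step left them, time stands still between calls to the robot, and variables do not carry over. Pictures are saved under pics/ and viewed, at most 10 in all, crops included, and the job is handed in when it is done.

Besides the shell and the picture viewer there is one more tool, called after "Emit:" by a JSON object that holds its "fn" and its "kwargs", one argument or row to a line. send_rows: Moves the arm, as the interface text tells. Its arguments: {"type":"object","properties":{"motion":{"type":"array"},"grip_force":{"type":"number"}},"required":["motion"]}

```bash
mkdir -p pics; python3 - <<'E'
from plant import *
import cv2,numpy as np
print(get_state())
for n in("scene","top"):
    s=snapshot(n); cv2.imwrite(f"pics/{n}0.png",s["img"][...,::-1])
    print(n,s["vertical_fov"],s["cx"],s["cy"],s["D"],np.round(s["extrinsics"],4).tolist())
E
```

```text
{'clock': 0.0, 'q': array([ 1.35877803,  0.68999662, -0.19452831,  1.56634805,  0.1573152 ,
        0.90254629, -0.21510141]), 'qd': array([-0.00070525,  0.00069916, -0.00029573,  0.00048904, -0.00057828,
        0.00038948,  0.00086918]), 'joint_torque': array([-6.08949740e-04, -5.27561796e+01, -1.26701608e+00, -1.53426057e+01,
       -5.26399794e-02,  6.45259162e-03,  1.90703645e-04]), 'tool_pos': array([ 0.15189381, -0.60561034,  0.24890146]), 'eef_rot': array([ 9.92449350e-01,  1.22651468e-01, -1.89117291e-04, -9.32676277e-04]), 'contact_force': array([-0.24230337, -0.60491778,  0.97258079]), 'moment': array([ 0.04345419,  0.04387031, -0.01877294]), 'finger_force': 0.0, 'opening': 1.002564572899105}
scene 50.68763715416328 332.56762239769813 237.90495661522652 [-0.07394219  0.          0.          0.          0.        ] [[-0.4668, -0.459, 0.7559, 1.2654], [0.8842, -0.2602, 0.3881, 0.4232], [0.0185, 0.8495, 0.5273, 0.635], [0.0, 0.0, 0.0, 1.0]]
top 51.121241434036726 318.97185187554896 237.10889465241593 [-0.01941836  0.          0.          0.          0.        ] [[-0.063, 0.9765, -0.2063, 0.2969], [-0.998, -0.0604, 0.019, 0.0452], [0.0061, 0.2071, 0.9783, 1.1743], [0.0, 0.0, 0.0, 1.0]]
```

View pics/scene0.png

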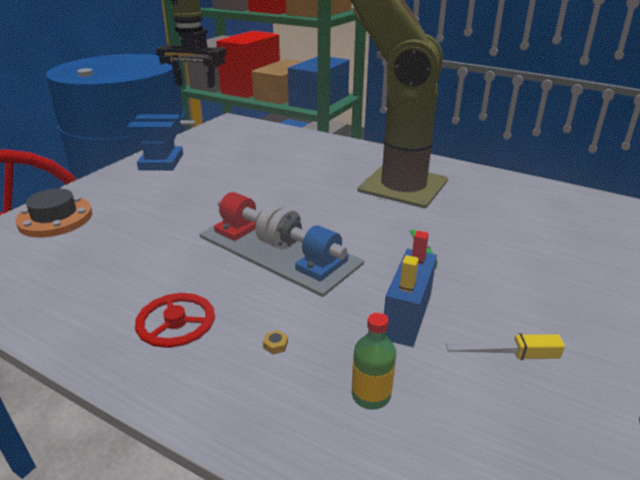

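View pics/top0.png

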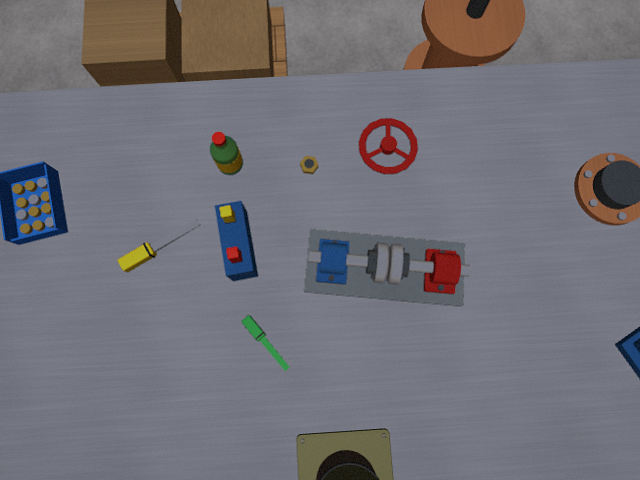

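```bash
cat > h.py <<'E'
import numpy as np,cv2
from plant import *
def K(s):
    f=240/np.tan(np.radians(s["vertical_fov"]/2)); return np.array([[f,0,s["cx"]],[0,f,s["cy"]],[0,0,1]])
def ray(s,px):
    u=cv2.undistortPoints(np.float64(px).reshape(-1,1,2),K(s),np.array(s["D"])).reshape(-1,2)
    E=np.array(s["extrinsics"]); d=np.c_[u[:,0],-u[:,1],-np.ones(len(u))]@E[:3,:3].T
    return E[:3,3],d
def cast(s,px,z):
    o,d=ray(s,px); return o+d*((z-o[2])/d[:,2])[:,None]
def proj(s,P):
    E=np.array(s["extrinsics"]); c=(np.atleast_2d(P)-E[:3,3])@E[:3,:3]
    return cv2.projectPoints(c*[1,-1,-1],np.zeros(3),np.zeros(3),K(s),np.array(s["D"]))[0].reshape(-1,2)
def tri(s1,p1,s2,p2):
    o1,d1=ray(s1,p1);o2,d2=ray(s2,p2);d1=d1[0];d2=d2[0]
    t=np.linalg.lstsq(np.c_[d1,-d2],o2-o1,rcond=None)[0]
    a,b=o1+t[0]*d1,o2+t[1]*d2; return (a+b)/2,np.linalg.norm(a-b)
def mask(img,lo,hi):
    return cv2.inRange(cv2.cvtColor(img,cv2.COLOR_RGB2HSV),lo,hi)
def blobs(m,roi,n=3):
    x0,y0,x1,y1=roi; k=np.zeros_like(m);k[y0:y1,x0:x1]=m[y0:y1,x0:x1]
    c=sorted(cv2.findContours(k,cv2.RETR_EXTERNAL,cv2.CHAIN_APPROX_NONE)[0],key=cv2.contourArea)[::-1][:n]
    return c
E
python3 - <<'E'
from h import *
S={n:snapshot(n) for n in("scene","top")}
Y=((20,120,90),(35,255,255));B=((100,100,40),(125,255,255))
R=((0,150,60),(8,255,255))
for n,roi in(("top",(205,195,265,285)),("scene",(385,225,440,345))):
    s=S[n]
    for nm,c in(("yel",Y),("red",R),("blue",B)):
        for b in blobs(mask(s["img"],*c),roi,1):
            m=cv2.moments(b);print(n,nm,cv2.contourArea(b),m["m10"]/m["m00"],m["m01"]/m["m00"],cv2.minAreaRect(b),cv2.approxPolyDP(b,3,True).reshape(-1,2).tolist())
def crop(s,x0,y0,w,h,k): return cv2.resize(s["img"][y0:y0+h,x0:x0+w,::-1],None,fx=k,fy=k,interpolation=cv2.INTER_CUBIC)
a=crop(S["top"],300,225,175,85,4);b=crop(S["top"],200,190,80,100,3);c=crop(S["scene"],250,190,70,70,4);d=crop(S["scene"],380,225,70,95,3)
o=np.zeros((640,800,3),np.uint8);o[:340,:700]=a
o=np.zeros((600,800,3),np.uint8);cv2.imwrite("pics/c.png",cv2.resize(a,None,fx=1.1,fy=1.1))
o[:300,:240]=b;o[:280,250:530]=c;o[:285,540:750]=d
o[300:600,:300]=crop(S["top"],360,235,60,60,5)
cv2.imwrite("pics/d.png",o)
E
```

```text
top yel 141.0 226.0531914893617 212.96808510638297 ((226.09617614746094, 213.48077392578125), (15.885407447814941, 11.374736785888672), 78.69007110595703) [[229, 205], [220, 207], [225, 221], [233, 220]]
top red 133.5 233.37827715355806 254.25717852684141 ((233.67308044433594, 254.36538696289062), (14.31647777557373, 12.551432609558105), 78.69007110595703) [[236, 247], [227, 249], [232, 262], [241, 260]]
top blue 2187.5 235.2118095238095 240.82179047619047 ((235.51351928710938, 240.58108520507812), (77.59630584716797, 31.0714054107666), 80.53767395019531) [[240, 201], [215, 205], [225, 272], [233, 280], [257, 275], [252, 245], [248, 242], [251, 241], [247, 236], [247, 217]]
scene yel 395.0 408.69957805907165 271.39198312236283 ((408.47601318359375, 271.63201904296875), (14.936936378479004, 32.02050018310547), 10.30484676361084) [[405, 256], [400, 285], [411, 288], [418, 260]]
scene red 47.0 421.1808510638298 234.4432624113475 ((421.1177062988281, 234.52943420410156), (12.126781463623047, 5.820855140686035), 14.03624439239502) [[415, 234], [427, 236], [419, 231]]
scene blue 2387.0 408.2746124842899 303.80673090350507 ((406.8868103027344, 295.896240234375), (41.208168029785156, 94.91614532470703), 15.945395469665527) [[433, 254], [427, 253], [424, 263], [418, 265], [411, 293], [398, 288], [399, 265], [386, 294], [386, 334], [392, 341], [413, 343], [429, 293]]
```

View pics/d.png

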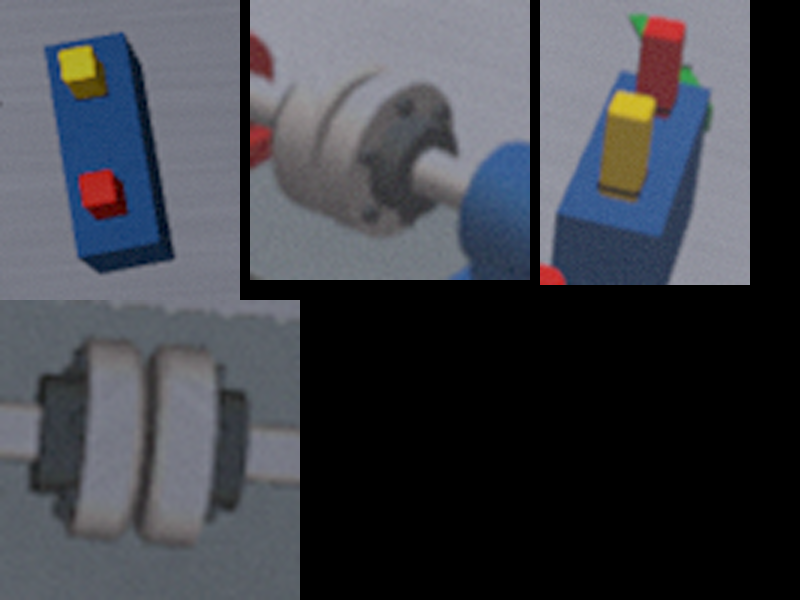

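```bash
python3 - <<'E'
from h import *
s=snapshot("top"); im=s["img"]
i=cv2.GaussianBlur(im,(5,5),0).astype(int)
m=((i[...,2]-i[...,0])<8).astype(np.uint8)*255
c=blobs(cv2.morphologyEx(m,cv2.MORPH_CLOSE,np.ones((9,9))),(290,215,480,315),1)[0]
r=cv2.minAreaRect(cv2.convexHull(c));print(r,cv2.boxPoints(r).tolist(),cv2.contourArea(c))
box=cast(s,cv2.boxPoints(r),0.012);print(np.round(box,4).tolist())
print("sides",[np.linalg.norm(box[k]-box[k-1]).round(4) for k in range(4)], box.mean(0))
print("plate roi bgr", im[285,350],im[330,350])
# stand handle tops: bright yellow/red
for nm,(lo,hi),roi in(("yel",((20,120,150),(35,255,255)),(205,195,265,285)),("red",((0,150,150),(8,255,255)),(205,195,265,285))):
    b=blobs(mask(im,lo,hi),roi,1)[0];q=cv2.minAreaRect(b);print(nm,q,cast(s,[q[0]],0.16))
t=cast(s,[[215,204.5],[240,200.5],[224.,272.]],0.10);print("stand corners",t.tolist(),[np.degrees(np.arctan2(*(t[k]-t[0])[[1,0]])) for k in(1,2)])
E
```

```text
((438.2927551269531, 270.6341552734375), (60.38084030151367, 46.52009963989258), 4.969740390777588) [[406.2008056640625, 291.1913757324219], [410.2308349609375, 244.84616088867188], [470.38470458984375, 250.07693481445312], [466.35467529296875, 296.4221496582031]] 1881.0
[[0.4015, -0.1713, 0.012], [0.51, -0.1916, 0.012], [0.4886, -0.3326, 0.012], [0.3806, -0.3096, 0.012]]
sides [np.float64(0.1399), np.float64(0.1103), np.float64(0.1426), np.float64(0.1104)] [ 0.44518578 -0.25128606  0.012     ]
plate roi bgr [ 91  98 105] [120 122 132]
yel ((225.0, 211.0), (10.0, 10.0), 90.0) [[0.57849179 0.21777999 0.16      ]]
red ((232.173095703125, 252.36538696289062), (9.805807113647461, 10.001923561096191), 78.69007110595703) [[0.48982005 0.20521523 0.16      ]]
stand corners [[0.6114315493459681, 0.2497788695041375, 0.10000000000000009], [0.6172173674413737, 0.19414917993021083, 0.10000000000000009], [0.45932199881263946, 0.23345907164039434, 0.10000000000000009]] [np.float64(-84.06224726727623), np.float64(-173.87617491749822)]
```

```bash
python3 - <<'E'
from h import *
S={n:snapshot(n) for n in("top","scene")};s=S["top"]; im=s["img"]
g=cv2.GaussianBlur(cv2.cvtColor(im,cv2.COLOR_RGB2GRAY),(5,5),0)
d=(g<110).astype(np.uint8)*255
c=blobs(cv2.morphologyEx(d,cv2.MORPH_OPEN,np.ones((5,5))),(290,215,480,315),1)[0]
r=cv2.minAreaRect(cv2.convexHull(c));box=cast(s,cv2.boxPoints(r),0.012)
print(r,np.round(box,4).tolist(),[np.linalg.norm(box[k]-box[k-1]).round(4) for k in range(4)])
o=box.mean(0);e=[box[k]-box[k-1] for k in range(4)];l=e[1] if np.linalg.norm(e[1])>np.linalg.norm(e[0]) else e[0]
l=l/np.linalg.norm(l); l=-l if l[1]<0 else l
print("plate centre",o,"yaw of y axis from world y (deg)",np.degrees(np.arctan2(-l[0],l[1])))
# block cylinder tops: shaft direction check
ext=[np.array(S[k]["extrinsics"])[:3,3] for k in S]
x=np.array([l[1],-l[0],0])
gi=cv2.cvtColor(im,cv2.COLOR_RGB2GRAY).astype(np.float32)
t=np.arange(-.06,.06,.001)
c0=o.copy();c0[2]=.11
for z,a in((.11,-.006),(.11,0),(.11,.006)):
    P=c0+np.outer(t,l)+a*x; u=proj(s,P).astype(np.float32)
    v=cv2.remap(gi,u[:,0].copy(),u[:,1].copy(),cv2.INTER_CUBIC).ravel()
    print(a,u[60]);print(v.astype(int).tolist())
E
```

```text
((385.8401794433594, 267.7581787109375), (159.16184997558594, 64.37091827392578), 5.19442892074585) [[0.4132, 0.0662, 0.012], [0.5642, 0.0437, 0.012], [0.5061, -0.3291, 0.012], [0.357, -0.297, 0.012]] [np.float64(0.3675), np.float64(0.1527), np.float64(0.3773), np.float64(0.1526)]
plate centre [ 0.46012374 -0.12906803  0.012     ] yaw of y axis from world y (deg) -8.800024149562686
-0.006 [391.87482 263.33572]
[121, 121, 122, 121, 121, 122, 122, 123, 123, 123, 122, 121, 121, 121, 120, 120, 121, 122, 122, 121, 122, 118, 109, 95, 75, 59, 53, 57, 57, 56, 57, 59, 58, 55, 53, 51, 59, 78, 100, 117, 124, 128, 125, 124, 125, 125, 125, 124, 125, 125, 124, 123, 122, 122, 122, 122, 122, 122, 123, 125, 122, 117, 99, 73, 51, 42, 49, 64, 84, 103, 114, 121, 122, 121, 119, 118, 118, 118, 119, 120, 120, 119, 118, 117, 117, 118, 119, 120, 121, 124, 122, 117, 103, 78, 56, 48, 53, 54, 53, 53, 55, 58, 59, 59, 57, 55, 55, 55, 56, 57, 55, 54, 66, 84, 105, 118, 125, 123, 120, 121]
0 [392.04388 260.58658]
[125, 124, 123, 122, 121, 122, 124, 123, 122, 122, 123, 124, 123, 122, 122, 122, 123, 124, 125, 124, 123
[... 310 characters left out ...]
123, 123, 123, 120, 110, 99, 80, 66, 56, 57, 56, 49, 44, 45, 50, 55, 59, 60, 58, 58, 59, 56, 49, 49, 54, 69, 88, 106, 118, 122, 124, 122, 122]
0.006 [392.21246 257.84366]
[98, 96, 93, 93, 94, 93, 91, 90, 91, 90, 90, 90, 91, 91, 90, 88, 88, 89, 92, 95, 97, 96, 89, 81, 71, 62, 56, 55, 56, 55, 55, 55, 56, 55, 52, 59, 69, 88, 104, 118, 124, 124, 125, 123, 122, 121, 122, 123, 122, 120, 119, 120, 121, 122, 124, 124, 124, 125, 125, 123, 120, 109, 97, 77, 60, 49, 50, 62, 74, 89, 104, 114, 121, 120, 120, 121, 121, 121, 121, 122, 123, 123, 124, 123, 123, 122, 122, 123, 125, 124, 121, 107, 89, 69, 58, 53, 49, 50, 52, 55, 57, 57, 57, 58, 59, 59, 59, 60, 59, 57, 54, 53, 53, 61, 72, 85, 95, 102, 102, 101]
```

Emit:
{"fn": "send_rows", "kwargs": {
  "motion": [
    {"x": 3,"y": -3.4,"jaw": 8},
    {"x": 3,"y": -3.4},
    {"x": 3,"y": -3.4},
    {"x": 3,"y": -3.4},
    {"x": 3,"y": -3.4}
  ]
}}

```text
schema error: expected keys x, y, z, rx, ry, rz, jaw
```

Emit:
{"fn": "send_rows", "kwargs": {
  "motion": [
    {"x": 3,"y": -3.4,"z": 0,"rx": 0,"ry": 0,"rz": 0,"jaw": 8},
    {"x": 3,"y": -3.4,"z": 0,"rx": 0,"ry": 0,"rz": 0,"jaw": 8},
    {"x": 3,"y": -3.4,"z": 0,"rx": 0,"ry": 0,"rz": 0,"jaw": 8},
    {"x": 3,"y": -3.4,"z": 0,"rx": 0,"ry": 0,"rz": 0,"jaw": 8},
    {"x": 3,"y": -3.4,"z": 0,"rx": 0,"ry": 0,"rz": 0,"jaw": 8}
  ]
}}

```text
clock: 0.85
tool_pos: [0.2569, -0.4033, 0.2499]
eef_rot: [0.992, 0.122, 0.0, 0.0]
contact_force: [1.8, 0.1, 0.3]
opening: 0.906
finger_force: 0.0
```

Emit:
{"fn": "send_rows", "kwargs": {
  "motion": [
    {"x": 3.1,"y": -3.5,"z": 0,"rx": 0,"ry": 0,"rz": 0,"jaw": 8},
    {"x": 3.1,"y": -3.5,"z": 0,"rx": 0,"ry": 0,"rz": 0,"jaw": 8},
    {"x": 3.1,"y": -3.5,"z": 0,"rx": 0,"ry": 0,"rz": 0,"jaw": 8},
    {"x": 3.1,"y": -3.5,"z": 0,"rx": 0,"ry": 0,"rz": 0,"jaw": 8},
    {"x": 3.1,"y": -3.5,"z": 0,"rx": 0,"ry": 0,"rz": 0,"jaw": 8}
  ]
}}

```text
clock: 1.35
tool_pos: [0.3648, -0.1958, 0.25]
eef_rot: [0.992, 0.122, 0.0, 0.0]
contact_force: [0.3, -0.6, 0.4]
opening: 0.907
finger_force: 0.0
```

Emit:
{"fn": "send_rows", "kwargs": {
  "motion": [
    {"x": 3.1,"y": -3.5,"z": 0,"rx": 0,"ry": 0,"rz": 0,"jaw": 8},
    {"x": 3.1,"y": -3.5,"z": 0,"rx": 0,"ry": 0,"rz": 0,"jaw": 8},
    {"x": 3.1,"y": -3.5,"z": 0,"rx": 0,"ry": 0,"rz": 0,"jaw": 8},
    {"x": 3.1,"y": -3.5,"z": 0,"rx": 0,"ry": 0,"rz": 0,"jaw": 8},
    {"x": 3.1,"y": -3.5,"z": 0,"rx": 0,"ry": 0,"rz": 0,"jaw": 8}
  ]
}}

```text
clock: 1.85
tool_pos: [0.4725, 0.012, 0.2499]
eef_rot: [0.992, 0.123, 0.0, 0.0]
contact_force: [0.3, -0.3, 0.5]
opening: 0.911
finger_force: 0.0
```

Emit:
{"fn": "send_rows", "kwargs": {
  "motion": [
    {"x": 3.06,"y": -3.46,"z": 0,"rx": 0,"ry": 0,"rz": 0,"jaw": 8},
    {"x": 3.06,"y": -3.46,"z": 0,"rx": 0,"ry": 0,"rz": 0,"jaw": 8},
    {"x": 3.06,"y": -3.46,"z": 0,"rx": 0,"ry": 0,"rz": 0,"jaw": 8},
    {"x": 3.06,"y": -3.46,"z": 0,"rx": 0,"ry": 0,"rz": 0,"jaw": 8},
    {"x": 3.06,"y": -3.46,"z": 0,"rx": 0,"ry": 0,"rz": 0,"jaw": 8}
  ]
}}

```text
clock: 2.35
tool_pos: [0.5786, 0.217, 0.2498]
eef_rot: [0.992, 0.123, 0.0, 0.0]
contact_force: [0.9, 0.0, 0.6]
opening: 0.904
finger_force: 0.0
```

Emit:
{"fn": "send_rows", "kwargs": {
  "motion": [
    {"x": 0,"y": 0,"z": 0,"rx": 0,"ry": 0,"rz": 0.124,"jaw": 8},
    {"x": 0,"y": 0,"z": 2,"rx": 0,"ry": 0,"rz": 0,"jaw": 8},
    {"x": 0,"y": 0,"z": 2,"rx": 0,"ry": 0,"rz": 0,"jaw": 8},
    {"x": 0,"y": 0,"z": 1,"rx": 0,"ry": 0,"rz": 0,"jaw": 8},
    {"x": 0,"y": 0,"z": 0,"rx": 0,"ry": 0,"rz": 0,"jaw": 8}
  ]
}}

```text
clock: 2.85
tool_pos: [0.5771, 0.2147, 0.1983]
eef_rot: [0.998, 0.061, -0.001, 0.001]
contact_force: [-0.2, 1.1, 0.0]
opening: 0.906
finger_force: 0.0
```

```bash
python3 - <<'E'
from h import *
st=get_state();print(st["tool_pos"],st["eef_rot"])
S={n:snapshot(n) for n in("top","scene")}
a=S["scene"]["img"][160:360,330:490,::-1];b=S["top"]["img"][150:300,150:310,::-1]
o=np.zeros((600,800,3),np.uint8);o[:500,:400]=cv2.resize(a,None,fx=2.5,fy=2.5);o[:375,400:]=cv2.resize(b,None,fx=2.5,fy=2.5)
cv2.imwrite("pics/e.png",o)
E
```

```text
[0.57709946 0.21472565 0.19831149] [ 9.98140680e-01  6.09317807e-02 -1.47991183e-03  5.57038220e-04]
```

View pics/e.png

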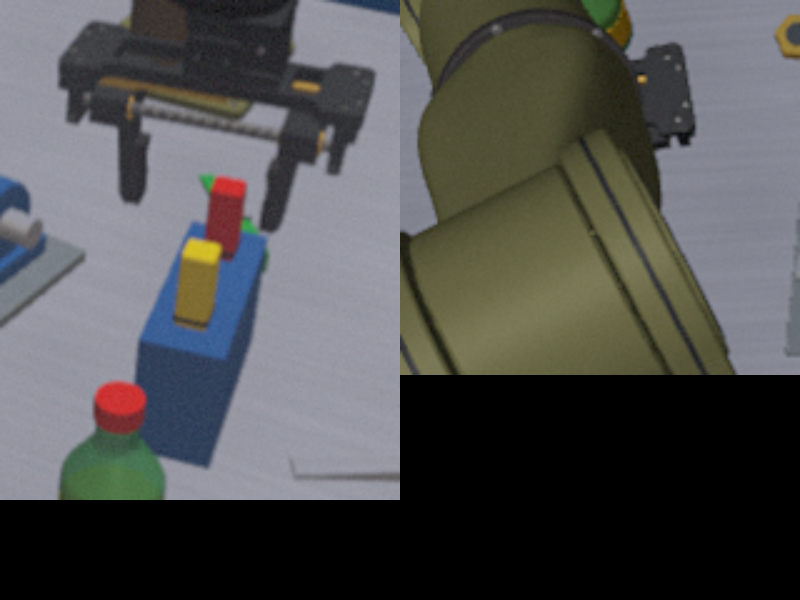

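```bash
python3 - <<'E'
from h import *
s=snapshot("scene")
print(cast(s,[[410.8,260]],.16),cast(s,[[330+202/2.5,160+209/2.5]],.187))
E
```

```text
[[0.5818838  0.22024707 0.16      ]] [[0.57500045 0.21481604 0.187     ]]
```

Emit:
{"fn": "send_rows", "kwargs": {
  "motion": [
    {"x": 0.44,"y": -0.3,"z": 1,"rx": 0,"ry": 0,"rz": 0,"jaw": 8},
    {"x": 0,"y": 0,"z": 2,"rx": 0,"ry": 0,"rz": 0,"jaw": 8},
    {"x": 0,"y": 0,"z": 2,"rx": 0,"ry": 0,"rz": 0,"jaw": 8},
    {"x": 0,"y": 0,"z": 1.4,"rx": 0,"ry": 0,"rz": 0,"jaw": 8},
    {"x": 0,"y": 0,"z": 0.5,"rx": 0,"ry": 0,"rz": 0,"jaw": 8}
  ]
}}

```text
clock: 3.5
tool_pos: [0.5815, 0.2185, 0.1292]
eef_rot: [0.998, 0.061, -0.001, 0.0]
contact_force: [-0.2, 0.2, -0.6]
opening: 0.907
finger_force: 0.0
```

Emit:
{"fn": "send_rows", "kwargs": {
  "motion": [
    {"x": 0,"y": 0,"z": 0,"rx": 0,"ry": 0,"rz": 0,"jaw": 5},
    {"x": 0,"y": 0,"z": 0,"rx": 0,"ry": 0,"rz": 0,"jaw": 4},
    {"x": 0,"y": 0,"z": 0,"rx": 0,"ry": 0,"rz": 0,"jaw": 3},
    {"x": 0,"y": 0,"z": 0,"rx": 0,"ry": 0,"rz": 0,"jaw": 2},
    {"x": 0,"y": 0,"z": 0,"rx": 0,"ry": 0,"rz": 0,"jaw": 1.5}
  ],
  "grip_force": 30
}}

```text
clock: 4.0
tool_pos: [0.5823, 0.2187, 0.1312]
eef_rot: [0.998, 0.061, 0.0, -0.0]
contact_force: [-0.8, -0.3, 0.2]
opening: 0.476
finger_force: 0.0
```

Emit:
{"fn": "send_rows", "kwargs": {
  "motion": [
    {"x": 0,"y": 0,"z": 0,"rx": 0,"ry": 0,"rz": 0,"jaw": 1.5},
    {"x": 0,"y": 0,"z": 0,"rx": 0,"ry": 0,"rz": 0,"jaw": 1.5},
    {"x": 0,"y": 0,"z": 0,"rx": 0,"ry": 0,"rz": 0,"jaw": 1.5},
    {"x": 0,"y": 0,"z": 0,"rx": 0,"ry": 0,"rz": 0,"jaw": 1.5},
    {"x": 0,"y": 0,"z": 0,"rx": 0,"ry": 0,"rz": 0,"jaw": 1.5}
  ],
  "grip_force": 30
}}

```text
clock: 4.5
tool_pos: [0.5821, 0.2187, 0.1308]
eef_rot: [0.998, 0.061, 0.0, -0.0]
contact_force: [0.2, 0.3, 1.8]
opening: 0.269
finger_force: 30.0
```

Emit:
{"fn": "send_rows", "kwargs": {
  "motion": [
    {"x": 0,"y": 0,"z": 0,"rx": 0,"ry": 0,"rz": 0,"jaw": 1.5},
    {"x": 0,"y": 0,"z": 0,"rx": 0,"ry": 0,"rz": 0,"jaw": 1.5},
    {"x": 0,"y": 0,"z": 0,"rx": 0,"ry": 0,"rz": 0,"jaw": 1.5},
    {"x": 0,"y": 0,"z": 0,"rx": 0,"ry": 0,"rz": 0,"jaw": 1.5},
    {"x": 0,"y": 0,"z": -0.5,"rx": 0,"ry": 0,"rz": 0,"jaw": 1.5}
  ]
}}

```text
clock: 5.0
tool_pos: [0.5814, 0.2183, 0.135]
eef_rot: [0.998, 0.061, -0.001, 0.0]
contact_force: [0.9, -0.5, -1.2]
opening: 0.272
finger_force: 30.0
```

Emit:
{"fn": "send_rows", "kwargs": {
  "motion": [
    {"x": 0,"y": 0,"z": -2.5,"rx": 0,"ry": 0,"rz": 0,"jaw": 1.5},
    {"x": 0,"y": 0,"z": -2.5,"rx": 0,"ry": 0,"rz": 0,"jaw": 1.5},
    {"x": 0,"y": 0,"z": -2.5,"rx": 0,"ry": 0,"rz": 0,"jaw": 1.5},
    {"x": 0,"y": 0,"z": -2.5,"rx": 0,"ry": 0,"rz": 0,"jaw": 1.5},
    {"x": 0,"y": 0,"z": -2.5,"rx": 0,"ry": 0,"rz": 0,"jaw": 1.5}
  ]
}}

```text
clock: 5.5
tool_pos: [0.5816, 0.2183, 0.2616]
eef_rot: [0.998, 0.061, -0.0, 0.0]
contact_force: [0.4, 0.7, -1.3]
opening: 0.269
finger_force: 30.0
```

Emit:
{"fn": "send_rows", "kwargs": {
  "motion": [
    {"x": 0,"y": 0,"z": 0,"rx": 0,"ry": 0,"rz": 0,"jaw": 1.5},
    {"x": 0,"y": 0,"z": 0,"rx": 0,"ry": 0,"rz": 0,"jaw": 1.5},
    {"x": 0,"y": 0,"z": 0,"rx": 0,"ry": 0,"rz": 0.1,"jaw": 1.5},
    {"x": 0,"y": 0,"z": 0,"rx": 0,"ry": 0,"rz": 0.1,"jaw": 1.5},
    {"x": 0,"y": 0,"z": 0,"rx": 0,"ry": 0,"rz": 0.077,"jaw": 1.5}
  ]
}}

```text
clock: 6.0
tool_pos: [0.5809, 0.2181, 0.2586]
eef_rot: [0.997, -0.079, -0.002, 0.001]
contact_force: [-0.9, -1.0, -1.1]
opening: 0.269
finger_force: 30.0
```

Emit:
{"fn": "send_rows", "kwargs": {
  "motion": [
    {"x": -0.65,"y": 3.57,"z": 0,"rx": 0,"ry": 0,"rz": 0,"jaw": 1.5},
    {"x": -0.65,"y": 3.57,"z": 0,"rx": 0,"ry": 0,"rz": 0,"jaw": 1.5},
    {"x": -0.65,"y": 3.57,"z": 0,"rx": 0,"ry": 0,"rz": 0,"jaw": 1.5},
    {"x": -0.65,"y": 3.57,"z": 0,"rx": 0,"ry": 0,"rz": 0,"jaw": 1.5},
    {"x": -0.65,"y": 3.57,"z": 0,"rx": 0,"ry": 0,"rz": 0,"jaw": 1.5}
  ]
}}

```text
clock: 6.5
tool_pos: [0.5205, 0.0458, 0.2591]
eef_rot: [0.997, -0.077, -0.002, 0.001]
contact_force: [-0.3, 0.1, -1.6]
opening: 0.27
finger_force: 30.0
```

Emit:
{"fn": "send_rows", "kwargs": {
  "motion": [
    {"x": -0.65,"y": 3.57,"z": 0,"rx": 0,"ry": 0,"rz": 0,"jaw": 1.5},
    {"x": -0.65,"y": 3.57,"z": 0,"rx": 0,"ry": 0,"rz": 0,"jaw": 1.5},
    {"x": -0.65,"y": 3.57,"z": 0,"rx": 0,"ry": 0,"rz": 0,"jaw": 1.5},
    {"x": -0.65,"y": 3.0,"z": 0,"rx": 0,"ry": 0,"rz": 0,"jaw": 1.5},
    {"x": -0.65,"y": 4.1,"z": 0,"rx": 0,"ry": 0,"rz": 0,"jaw": 1.5}
  ]
}}

```text
clock: 7.0
tool_pos: [0.4614, -0.1234, 0.2593]
eef_rot: [0.997, -0.076, -0.001, -0.001]
contact_force: [1.7, -0.6, -1.5]
opening: 0.273
finger_force: 30.0
```

```bash
python3 - <<'E'
from h import *
import time
S={n:snapshot(n) for n in("scene","top")}
st=get_state();print(st["tool_pos"],st["eef_rot"],st["contact_force"])
a=S["scene"]["img"][140:290,190:370,::-1]
cv2.imwrite("pics/f.png",cv2.resize(a,None,fx=4,fy=4,interpolation=cv2.INTER_CUBIC))
E
```

```text
[ 0.45889343 -0.12985561  0.25933689] [ 0.99657203 -0.08267104 -0.00254864  0.00178414] [ 0.93298514 -0.39809773 -0.46863839]
```

View pics/f.png

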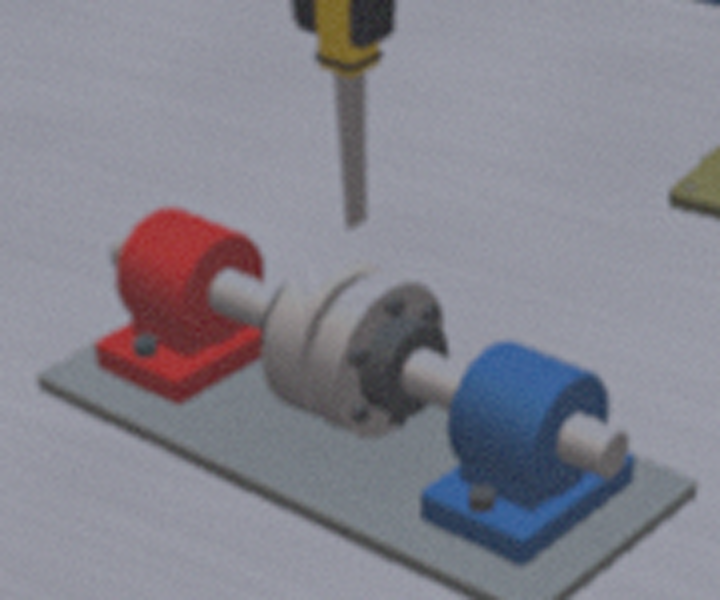

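```bash
cat > m.py <<'E'
from h import *
S={n:snapshot(n) for n in("scene","top")}
st=get_state();print(st["tool_pos"],st["eef_rot"],st["contact_force"])
from scipy.spatial.transform import Rotation as Ro
tip=st["tool_pos"]+Ro.from_quat(st["eef_rot"]).apply([0,0,.1205]);print("tip",tip,"px",proj(S["scene"],tip),proj(S["top"],tip))
E
python3 - <<'E'
from m import *
s=S["scene"];g=cv2.GaussianBlur(cv2.cvtColor(s["img"],cv2.COLOR_RGB2GRAY),(3,3),0).astype(int)
print(g[188:200,270:290])
# groove: cast onto cylinder about the shaft
yaw=np.radians(8.8);l=np.array([np.sin(yaw),np.cos(yaw),0]);x=np.array([l[1],-l[0],0]);c=np.array([.4601,-.1291,.065])
for v in range(206,232,2):
    u0=int(190+(375-(v-140)*4*.0)/4) 
    row=g[v,262:290];print(v,row.tolist())
E
```

```text
[ 0.46152184 -0.12434454  0.25960472] [ 9.96886480e-01 -7.88389668e-02 -1.32466433e-03 -9.63543075e-05] [ 0.26087633  1.23163049 -0.84420512]
tip [ 0.46120542 -0.12429622  0.13910514] px [[277.45000937 195.65490536]] [[391.79466902 257.97397241]]
[[152 151 144 126 104  93  91  92 106 130 147 152 152 152 151 150 149 150
  151 151]
 [152 151 144 127 106  94  91  93 105 128 146 152 153 153 152 151 151 151
  151 151]
 [152 151 145 129 108  95  91  92 104 127 145 151 153 152 152 151 152 152
  151 151]
 [152 151 146 130 109  96  91  92 104 127 144 150 151 150 150 150 151 151
  150 150]
 [152 152 148 132 109  95  91  94 108 129 145 150 150 148 149 150 149 149
  149 149]
 [152 152 149 135 112  96  93 101 117 134 145 149 150 149 149 150 149 148
  148 148]
 [151 151 149 138 117 104 106 117 131 142 148 150 150 149 148 149 149 148
  147 147]
 [151 152 151 143 128 121 126 135 143 148 150 150 149 148 148 148 148 148
  148 147]
 [152 152 152 148 140 138 141 146 149 150 150 150 149 148 149 149 148 148
  148 148]
 [151 152 152 150 147 147 148 149 150 150 149 148 148 148 149 149 149 148
  148 148]
 [1
[... 1258 characters left out ...]
4, 107, 97, 92, 91, 91, 91, 89, 87, 84, 82]
222 [128, 129, 130, 127, 117, 103, 98, 110, 127, 136, 139, 140, 142, 142, 141, 134, 119, 103, 95, 95, 95, 91, 88, 86, 85, 85, 85, 86]
224 [122, 122, 122, 118, 107, 98, 104, 117, 127, 131, 133, 136, 139, 139, 132, 116, 100, 92, 91, 92, 90, 87, 85, 85, 84, 83, 84, 83]
226 [113, 114, 112, 106, 100, 101, 109, 119, 124, 127, 129, 130, 132, 128, 116, 102, 93, 90, 88, 86, 84, 82, 81, 82, 84, 83, 80, 75]
228 [107, 108, 105, 99, 97, 102, 110, 115, 117, 118, 120, 123, 123, 114, 99, 85, 78, 75, 71, 68, 72, 76, 78, 80, 81, 78, 72, 64]
230 [101, 101, 100, 97, 95, 99, 104, 108, 110, 111, 113, 115, 112, 103, 90, 77, 69, 64, 61, 63, 68, 72, 74, 75, 73, 67, 61, 60]
```

```bash
python3 - <<'E'
from m import *
yaw=np.radians(8.8);l=np.array([np.sin(yaw),np.cos(yaw),0]);x=np.array([l[1],-l[0],0]);c=np.array([.4601,-.1291,.065])
print("tip t,x:",(tip-c)@l,(tip-c)@x)
def cyl(s,px,r):
    o,d=ray(s,px);out=[]
    for k in d:
        a,b=np.array([(o-c)@x,(o-c)[2]]),np.array([k@x,k[2]])
        A,B,C=b@b,a@b,a@a-r*r;q=(-B-np.sqrt(max(B*B-A*C,0)))/A
        P=o+q*k-c;out.append([P@l,P@x,P[2]])
    return np.round(out,4)
sc=S["scene"]
print("dark",cyl(sc,[[274.2,212],[271,216],[269.6,218],[268.3,220],[267.7,222]],.043))
print("loose rim inner edge(bright side)",cyl(sc,[[276,212],[273.,216],[271.3,218],[270,220]],.045))
print("fixed side edge",cyl(sc,[[272.5,212],[269.5,216],[268,218],[266.8,220]],.045))
print("loose outer rim",cyl(sc,[[287,212],[282,216],[281,218],[279,220]],.045))
s=S["scene"];E=np.array(s["extrinsics"])
P=cast(s,[[275.3,194.5]],tip[2])[0];print("seen tip",P,(P-c)@l,(P-c)@x)
E
```

```text
[ 0.4626461  -0.12235575  0.25996883] [ 9.97056354e-01 -7.66676725e-02 -6.89300963e-04 -4.68660921e-04] [-0.00748718  0.38810538 -1.39543974]
tip [ 0.46248913 -0.1222304   0.139469  ] px [[277.92676984 195.96025383]] [[390.78194133 257.40149229]]
tip t,x: 0.0071542391030423305 0.001310053706186451
dark [[0.0062 0.0141 0.0406]
 [0.0061 0.0245 0.0353]
 [0.0057 0.0287 0.0321]
 [0.005  0.0322 0.0285]
 [0.0056 0.035  0.025 ]]
loose rim inner edge(bright side) [[0.0118 0.0144 0.0426]
 [0.0123 0.0248 0.0376]
 [0.0112 0.0292 0.0342]
 [0.0106 0.0329 0.0308]]
fixed side edge [[0.0044 0.0175 0.0415]
 [0.0043 0.0272 0.0358]
 [0.0034 0.0312 0.0324]
 [0.0028 0.0346 0.0288]]
loose outer rim [[0.033  0.0028 0.0449]
 [0.0318 0.0178 0.0413]
 [0.0331 0.0225 0.039 ]
 [0.0316 0.0273 0.0357]]
seen tip [ 0.45952614 -0.1308673   0.139469  ] -0.0018342900341219554 -0.00029673135271304264
```

Emit:
{"fn": "send_rows", "kwargs": {
  "motion": [
    {"x": 0,"y": 0,"z": 0,"rx": 0,"ry": 0,"rz": 0,"jaw": 1.5},
    {"x": 0,"y": 0,"z": 0,"rx": 0,"ry": 0,"rz": 0,"jaw": 1.5},
    {"x": 0,"y": 0,"z": 0,"rx": 0,"ry": 0,"rz": 0,"jaw": 1.5},
    {"x": 0,"y": 0,"z": 0,"rx": 0,"ry": 0,"rz": 0,"jaw": 1.5},
    {"x": 0,"y": 0,"z": 0,"rx": 0,"ry": 0,"rz": 0,"jaw": 1.5}
  ]
}}

```text
clock: 7.8
tool_pos: [0.4628, -0.1235, 0.2608]
eef_rot: [0.997, -0.077, 0.0, 0.0]
contact_force: [0.1, -0.9, -1.0]
opening: 0.269
finger_force: 30.0
```

```bash
python3 - <<'E'
from m import *
yaw=np.radians(8.8);l=np.array([np.sin(yaw),np.cos(yaw),0]);x=np.array([l[1],-l[0],0]);c=np.array([.4601,-.1291,.065])
print("tip t,x:",(tip-c)@l,(tip-c)@x)
s=S["scene"];g=cv2.GaussianBlur(cv2.cvtColor(s["img"],cv2.COLOR_RGB2GRAY),(3,3),0).astype(float)
for v in (165,175,185,190):
    w=np.clip(145-g[v,266:292],0,None);print(v,(w*np.arange(266,292)).sum()/w.sum(),(w>25).sum())
print(g[188:202,274:281].astype(int))
tp=S["top"]["img"][200:300,340:440,::-1]
cv2.imwrite("pics/g.png",np.hstack([cv2.resize(tp,(400,400)),cv2.resize(s["img"][150:250,225:325,::-1],(400,400))]))
E
```

```text
[ 0.46273837 -0.12360318  0.26074294] [ 9.96993284e-01 -7.74879831e-02  5.34293793e-05  3.47916130e-05] [-0.38558299 -0.18370127 -1.09126211]
tip [ 0.46275056 -0.12361254  0.14024294] px [[277.30176581 195.5384676 ]] [[391.48168186 257.17583917]]
tip t,x: 0.005828365658321942 0.0017798512093119318
165 276.49142857142857 6
175 276.86996904024767 6
185 277.31186440677965 6
190 277.536231884058 6
[[138 115  96  91  90  96 116]
 [138 115  96  90  90  96 115]
 [139 117  97  91  91  96 115]
 [142 119 100  93  92  97 115]
 [144 123 103  93  91  98 116]
 [144 124 103  92  92  99 117]
 [143 123 102  93  97 108 124]
 [144 126 109 105 113 125 136]
 [146 134 125 126 133 141 146]
 [149 144 141 143 145 148 150]
 [150 149 149 149 149 149 150]
 [150 150 150 149 149 149 149]
 [150 150 150 149 149 149 149]
 [151 151 151 150 150 150 150]]
```

View pics/g.png

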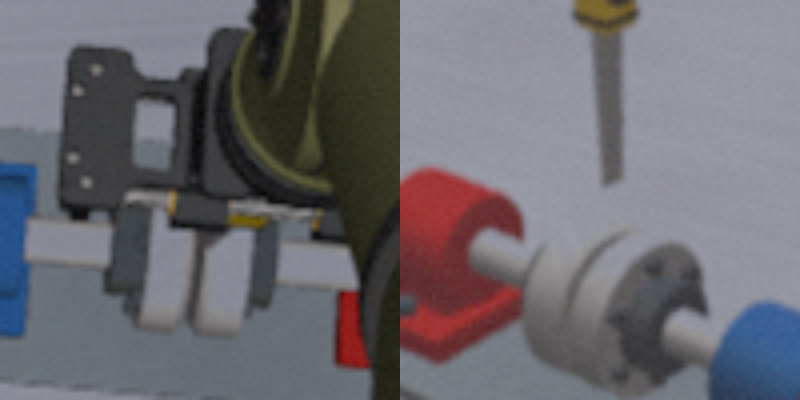

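Emit:
{"fn": "send_rows", "kwargs": {
  "motion": [
    {"x": 0,"y": 0,"z": 0.5,"rx": 0,"ry": 0,"rz": 0,"jaw": 1.5},
    {"x": 0,"y": 0,"z": 0.8,"rx": 0,"ry": 0,"rz": 0,"jaw": 1.5},
    {"x": 0,"y": 0,"z": 0.8,"rx": 0,"ry": 0,"rz": 0,"jaw": 1.5},
    {"x": 0,"y": 0,"z": 0.6,"rx": 0,"ry": 0,"rz": 0,"jaw": 1.5},
    {"x": 0,"y": 0,"z": 0.2,"rx": 0,"ry": 0,"rz": 0,"jaw": 1.5}
  ]
}}

```text
clock: 8.4
tool_pos: [0.4622, -0.1235, 0.2307]
eef_rot: [0.997, -0.077, -0.001, -0.0]
contact_force: [0.4, -0.1, -2.1]
opening: 0.269
finger_force: 30.0
```

Emit:
{"fn": "send_rows", "kwargs": {
  "motion": [
    {"x": 0,"y": 0,"z": 0.2,"rx": 0,"ry": 0,"rz": 0,"jaw": 1.5},
    {"x": 0,"y": 0,"z": 0.2,"rx": 0,"ry": 0,"rz": 0,"jaw": 1.5},
    {"x": 0,"y": 0,"z": 0.2,"rx": 0,"ry": 0,"rz": 0,"jaw": 1.5},
    {"x": 0,"y": 0,"z": 0.2,"rx": 0,"ry": 0,"rz": 0,"jaw": 1.5},
    {"x": 0,"y": 0,"z": 0.1,"rx": 0,"ry": 0,"rz": 0,"jaw": 1.5}
  ]
}}

```text
clock: 8.9
tool_pos: [0.4627, -0.1236, 0.2226]
eef_rot: [0.997, -0.078, 0.0, 0.0]
contact_force: [0.2, 0.9, -1.2]
opening: 0.274
finger_force: 30.0
```

```bash
python3 - <<'E'
from m import *
s=S["scene"]
cv2.imwrite("pics/i.png",cv2.resize(s["img"][170:250,235:315,::-1],(560,560),interpolation=cv2.INTER_CUBIC))
E
```

```text
[ 0.46265411 -0.12360993  0.22261772] [ 9.96992995e-01 -7.74916775e-02 -8.09478336e-05  1.85643105e-05] [-0.52439731 -0.81458884 -0.47892519]
tip [ 0.46263431 -0.12361288  0.10211772] px [[277.99806685 211.18102305]] [[388.89080224 260.1857237 ]]
```

View pics/i.png

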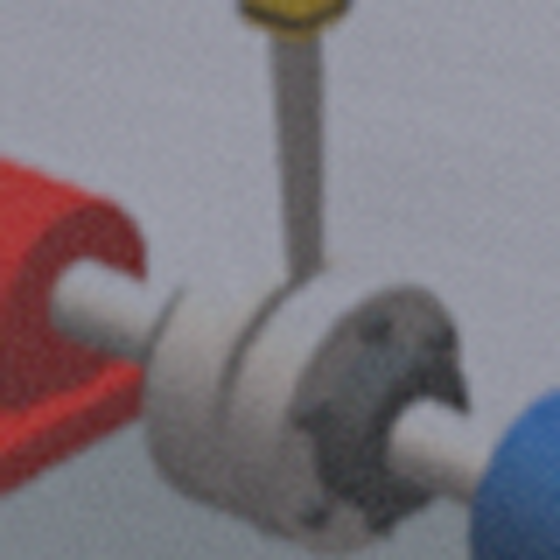

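Emit:
{"fn": "send_rows", "kwargs": {
  "motion": [
    {"x": 0,"y": 0,"z": 0.2,"rx": 0,"ry": 0,"rz": 0,"jaw": 1.5},
    {"x": 0,"y": 0,"z": 0.2,"rx": 0,"ry": 0,"rz": 0,"jaw": 1.5},
    {"x": 0,"y": 0,"z": 0.2,"rx": 0,"ry": 0,"rz": 0,"jaw": 1.5},
    {"x": 0,"y": 0,"z": 0.2,"rx": 0,"ry": 0,"rz": 0,"jaw": 1.5},
    {"x": 0,"y": 0,"z": 0.2,"rx": 0,"ry": 0,"rz": 0,"jaw": 1.5}
  ]
}}

```text
clock: 9.5
tool_pos: [0.4627, -0.1236, 0.2125]
eef_rot: [0.997, -0.078, -0.0, 0.0]
contact_force: [0.0, -0.7, -1.0]
opening: 0.271
finger_force: 30.0
```

Emit:
{"fn": "send_rows", "kwargs": {
  "motion": [
    {"x": 0,"y": 0,"z": 0.2,"rx": 0,"ry": 0,"rz": 0,"jaw": 1.5},
    {"x": 0,"y": 0,"z": 0.2,"rx": 0,"ry": 0,"rz": 0,"jaw": 1.5},
    {"x": 0,"y": 0,"z": 0.2,"rx": 0,"ry": 0,"rz": 0,"jaw": 1.5},
    {"x": 0,"y": 0,"z": 0.1,"rx": 0,"ry": 0,"rz": 0,"jaw": 1.5},
    {"x": 0,"y": 0,"z": 0.1,"rx": 0,"ry": 0,"rz": 0,"jaw": 1.5}
  ]
}}

```text
clock: 10.0
tool_pos: [0.4627, -0.1237, 0.2046]
eef_rot: [0.997, -0.078, -0.0, 0.0]
contact_force: [-0.0, 0.0, -0.9]
opening: 0.272
finger_force: 30.0
```

Emit:
{"fn": "send_rows", "kwargs": {
  "motion": [
    {"x": 0,"y": 0,"z": 0.1,"rx": 0,"ry": 0,"rz": 0,"jaw": 1.5},
    {"x": 0,"y": 0,"z": 0.1,"rx": 0,"ry": 0,"rz": 0,"jaw": 1.5},
    {"x": 0,"y": 0,"z": 0.1,"rx": 0,"ry": 0,"rz": 0,"jaw": 1.5},
    {"x": 0,"y": 0,"z": 0.1,"rx": 0,"ry": 0,"rz": 0,"jaw": 1.5},
    {"x": 0,"y": 0,"z": 0.1,"rx": 0,"ry": 0,"rz": 0,"jaw": 1.5}
  ]
}}

```text
clock: 10.5
tool_pos: [0.4627, -0.1237, 0.1997]
eef_rot: [0.997, -0.078, 0.0, 0.0]
contact_force: [-0.6, -0.2, -0.8]
opening: 0.271
finger_force: 30.0
```

Emit:
{"fn": "send_rows", "kwargs": {
  "motion": [
    {"x": 0,"y": 0,"z": 0.1,"rx": 0,"ry": 0,"rz": 0,"jaw": 1.5},
    {"x": 0,"y": 0,"z": 0.1,"rx": 0,"ry": 0,"rz": 0,"jaw": 1.5},
    {"x": 0,"y": 0,"z": 0.1,"rx": 0,"ry": 0,"rz": 0,"jaw": 1.5},
    {"x": 0,"y": 0,"z": 0.1,"rx": 0,"ry": 0,"rz": 0,"jaw": 1.5},
    {"x": 0,"y": 0,"z": 0,"rx": 0,"ry": 0,"rz": 0,"jaw": 1.5}
  ]
}}

```text
clock: 11.0
tool_pos: [0.4627, -0.1236, 0.1956]
eef_rot: [0.997, -0.077, -0.0, 0.0]
contact_force: [0.7, -0.6, -0.9]
opening: 0.271
finger_force: 30.0
```

Emit:
{"fn": "send_rows", "kwargs": {
  "motion": [
    {"x": 0,"y": 0,"z": 0.1,"rx": 0,"ry": 0,"rz": 0,"jaw": 1.5},
    {"x": 0,"y": 0,"z": 0.1,"rx": 0,"ry": 0,"rz": 0,"jaw": 1.5},
    {"x": 0,"y": 0,"z": 0.1,"rx": 0,"ry": 0,"rz": 0,"jaw": 1.5},
    {"x": 0,"y": 0,"z": 0,"rx": 0,"ry": 0,"rz": 0,"jaw": 1.5},
    {"x": 0,"y": 0,"z": 0,"rx": 0,"ry": 0,"rz": 0,"jaw": 1.5}
  ]
}}

```text
clock: 11.5
tool_pos: [0.4627, -0.1236, 0.1927]
eef_rot: [0.997, -0.078, -0.0, 0.0]
contact_force: [-0.1, -0.3, -2.1]
opening: 0.269
finger_force: 30.0
```

```bash
python3 -c "
from h import *
for i in range(4):
    st=get_state();print(st['tool_pos'],st['contact_force'],st['moment']);
    snapshot('top')"
```

```text
[ 0.46269182 -0.12364882  0.19269702] [-0.12974981 -0.2571868  -2.10927883] [ 0.03680531  0.00928384 -0.00102198]
[ 0.46273358 -0.12364916  0.19272326] [ 0.32428708  0.82398567 -0.9757485 ] [ 0.01512758  0.00738988 -0.01013835]
[ 0.46273221 -0.12367006  0.19273293] [-0.42095118  0.19331874 -0.59540176] [ 0.01600306  0.00594737 -0.03742183]
[ 0.46275395 -0.12363593  0.1927481 ] [-0.68574365  0.05602923 -0.49547166] [ 0.0487837   0.04745029 -0.02002375]
```

Emit:
{"fn": "send_rows", "kwargs": {
  "motion": [
    {"x": 0,"y": 0,"z": 0.1,"rx": 0,"ry": 0,"rz": 0,"jaw": 1.5},
    {"x": 0,"y": 0,"z": 0.1,"rx": 0,"ry": 0,"rz": 0,"jaw": 1.5},
    {"x": 0,"y": 0,"z": 0.1,"rx": 0,"ry": 0,"rz": 0,"jaw": 1.5},
    {"x": 0,"y": 0,"z": 0,"rx": 0,"ry": 0,"rz": 0,"jaw": 1.5},
    {"x": 0,"y": 0,"z": 0,"rx": 0,"ry": 0,"rz": 0,"jaw": 1.5}
  ]
}}

```text
clock: 12.2
tool_pos: [0.4627, -0.1236, 0.1897]
eef_rot: [0.997, -0.078, -0.0, 0.0]
contact_force: [0.2, 0.2, -0.6]
opening: 0.269
finger_force: 30.0
```

Emit:
{"fn": "send_rows", "kwargs": {
  "motion": [
    {"x": 0,"y": 0,"z": 0.1,"rx": 0,"ry": 0,"rz": 0,"jaw": 1.5},
    {"x": 0,"y": 0,"z": 0.1,"rx": 0,"ry": 0,"rz": 0,"jaw": 1.5},
    {"x": 0,"y": 0,"z": 0.0,"rx": 0,"ry": 0,"rz": 0,"jaw": 1.5},
    {"x": 0,"y": 0,"z": 0,"rx": 0,"ry": 0,"rz": 0,"jaw": 1.5},
    {"x": 0,"y": 0,"z": 0,"rx": 0,"ry": 0,"rz": 0,"jaw": 1.5}
  ]
}}

```text
clock: 12.7
tool_pos: [0.4627, -0.1236, 0.1877]
eef_rot: [0.997, -0.077, 0.0, 0.0]
contact_force: [0.1, -1.2, -1.1]
opening: 0.266
finger_force: 30.0
```

Emit:
{"fn": "send_rows", "kwargs": {
  "motion": [
    {"x": 0,"y": 0,"z": 0.1,"rx": 0,"ry": 0,"rz": 0,"jaw": 1.5},
    {"x": 0,"y": 0,"z": 0.1,"rx": 0,"ry": 0,"rz": 0,"jaw": 1.5},
    {"x": 0,"y": 0,"z": 0.0,"rx": 0,"ry": 0,"rz": 0,"jaw": 1.5},
    {"x": 0,"y": 0,"z": 0,"rx": 0,"ry": 0,"rz": 0,"jaw": 1.5},
    {"x": 0,"y": 0,"z": 0,"rx": 0,"ry": 0,"rz": 0,"jaw": 1.5}
  ]
}}

```text
clock: 13.2
tool_pos: [0.4627, -0.1236, 0.1857]
eef_rot: [0.997, -0.078, 0.0, 0.0]
contact_force: [0.3, 0.3, -0.6]
opening: 0.272
finger_force: 30.0
```

```bash
cat > f.py <<'E'
from h import *
l=np.array([.153,.988,0]);F=[];M=[]
for i in range(4):
    snapshot('top');st=get_state();F.append(st['contact_force']);M.append(st['moment'])
F=np.mean(F,0);print(st['clock'],st['tool_pos'],F.round(2),'along shaft',round(F@l,2),np.mean(M,0).round(3))
E
python3 f.py
```

```text
13.4 [ 0.46272415 -0.12365394  0.18573858] [-0.06 -0.09 -1.23] along shaft -0.1 [ 0.035 -0.002  0.033]
```

Emit:
{"fn": "send_rows", "kwargs": {
  "motion": [
    {"x": 0,"y": 0,"z": 0.1,"rx": 0,"ry": 0,"rz": 0,"jaw": 1.5},
    {"x": 0,"y": 0,"z": 0.1,"rx": 0,"ry": 0,"rz": 0,"jaw": 1.5},
    {"x": 0,"y": 0,"z": 0.0,"rx": 0,"ry": 0,"rz": 0,"jaw": 1.5},
    {"x": 0,"y": 0,"z": 0,"rx": 0,"ry": 0,"rz": 0,"jaw": 1.5},
    {"x": 0,"y": 0,"z": 0,"rx": 0,"ry": 0,"rz": 0,"jaw": 1.5}
  ]
}}

```text
clock: 13.9
tool_pos: [0.4627, -0.1237, 0.1837]
eef_rot: [0.997, -0.078, 0.0, 0.0]
contact_force: [0.0, -0.1, -1.2]
opening: 0.269
finger_force: 30.0
```

```bash
python3 f.py
```

```text
14.1 [ 0.46270571 -0.1236761   0.18372478] [-0.33 -0.05 -1.04] along shaft -0.1 [ 0.026 -0.005 -0.017]
```

Emit:
{"fn": "send_rows", "kwargs": {
  "motion": [
    {"x": 0,"y": 0,"z": 0.1,"rx": 0,"ry": 0,"rz": 0,"jaw": 1.5},
    {"x": 0,"y": 0,"z": 0.05,"rx": 0,"ry": 0,"rz": 0,"jaw": 1.5},
    {"x": 0,"y": 0,"z": 0.0,"rx": 0,"ry": 0,"rz": 0,"jaw": 1.5},
    {"x": 0,"y": 0,"z": 0,"rx": 0,"ry": 0,"rz": 0,"jaw": 1.5},
    {"x": 0,"y": 0,"z": 0,"rx": 0,"ry": 0,"rz": 0,"jaw": 1.5}
  ]
}}

```text
clock: 14.6
tool_pos: [0.4627, -0.1236, 0.1822]
eef_rot: [0.997, -0.078, 0.0, 0.0]
contact_force: [-0.1, -0.1, -0.9]
opening: 0.269
finger_force: 30.0
```

```bash
python3 f.py
```

```text
14.8 [ 0.46271888 -0.12365819  0.18223729] [ 0.11 -0.05 -1.09] along shaft -0.04 [ 0.052 -0.003 -0.01 ]
```

Emit:
{"fn": "send_rows", "kwargs": {
  "motion": [
    {"x": 0,"y": 0,"z": 0.1,"rx": 0,"ry": 0,"rz": 0,"jaw": 1.5},
    {"x": 0,"y": 0,"z": 0.05,"rx": 0,"ry": 0,"rz": 0,"jaw": 1.5},
    {"x": 0,"y": 0,"z": 0.0,"rx": 0,"ry": 0,"rz": 0,"jaw": 1.5},
    {"x": 0,"y": 0,"z": 0,"rx": 0,"ry": 0,"rz": 0,"jaw": 1.5},
    {"x": 0,"y": 0,"z": 0,"rx": 0,"ry": 0,"rz": 0,"jaw": 1.5}
  ]
}}

```text
clock: 15.3
tool_pos: [0.4627, -0.1236, 0.1807]
eef_rot: [0.997, -0.078, 0.0, 0.0]
contact_force: [-0.2, 0.6, -0.6]
opening: 0.271
finger_force: 30.0
```

```bash
python3 f.py
```

```text
15.5 [ 0.46273492 -0.12367398  0.18074058] [ 0.   -0.35 -0.83] along shaft -0.34 [0.041 0.024 0.016]
```

Emit:
{"fn": "send_rows", "kwargs": {
  "motion": [
    {"x": 0,"y": 0,"z": 0.1,"rx": 0,"ry": 0,"rz": 0,"jaw": 1.5},
    {"x": 0,"y": 0,"z": 0.05,"rx": 0,"ry": 0,"rz": 0,"jaw": 1.5},
    {"x": 0,"y": 0,"z": 0.0,"rx": 0,"ry": 0,"rz": 0,"jaw": 1.5},
    {"x": 0,"y": 0,"z": 0,"rx": 0,"ry": 0,"rz": 0,"jaw": 1.5},
    {"x": 0,"y": 0,"z": 0,"rx": 0,"ry": 0,"rz": 0,"jaw": 1.5}
  ]
}}

```text
clock: 16.0
tool_pos: [0.4627, -0.1237, 0.1792]
eef_rot: [0.997, -0.078, 0.0, 0.0]
contact_force: [0.2, -1.2, -1.0]
opening: 0.274
finger_force: 30.0
```

```bash
python3 f.py
```

```text
16.2 [ 0.46271236 -0.1236513   0.17924179] [-0.29 -0.12 -1.24] along shaft -0.17 [ 0.028 -0.017  0.003]
```

Emit:
{"fn": "send_rows", "kwargs": {
  "motion": [
    {"x": 0,"y": 0,"z": 0.1,"rx": 0,"ry": 0,"rz": 0,"jaw": 1.5},
    {"x": 0,"y": 0,"z": 0.05,"rx": 0,"ry": 0,"rz": 0,"jaw": 1.5},
    {"x": 0,"y": 0,"z": 0.0,"rx": 0,"ry": 0,"rz": 0,"jaw": 1.5},
    {"x": 0,"y": 0,"z": 0,"rx": 0,"ry": 0,"rz": 0,"jaw": 1.5},
    {"x": 0,"y": 0,"z": 0,"rx": 0,"ry": 0,"rz": 0,"jaw": 1.5}
  ]
}}

```text
clock: 16.7
tool_pos: [0.4627, -0.1236, 0.1777]
eef_rot: [0.997, -0.078, 0.0, 0.0]
contact_force: [-0.7, 0.5, -1.2]
opening: 0.269
finger_force: 30.0
```

```bash
python3 f.py
```

```text
16.9 [ 0.4627283  -0.1236655   0.17773617] [ 0.09  0.05 -0.68] along shaft 0.06 [ 0.023 -0.009  0.011]
```

Emit:
{"fn": "send_rows", "kwargs": {
  "motion": [
    {"x": 0,"y": 0,"z": 0.1,"rx": 0,"ry": 0,"rz": 0,"jaw": 1.5},
    {"x": 0,"y": 0,"z": 0.05,"rx": 0,"ry": 0,"rz": 0,"jaw": 1.5},
    {"x": 0,"y": 0,"z": 0.0,"rx": 0,"ry": 0,"rz": 0,"jaw": 1.5},
    {"x": 0,"y": 0,"z": 0,"rx": 0,"ry": 0,"rz": 0,"jaw": 1.5},
    {"x": 0,"y": 0,"z": 0,"rx": 0,"ry": 0,"rz": 0,"jaw": 1.5}
  ]
}}

```text
clock: 17.4
tool_pos: [0.4627, -0.1237, 0.1762]
eef_rot: [0.997, -0.077, -0.0, 0.0]
contact_force: [0.6, 0.4, -1.1]
opening: 0.271
finger_force: 30.0
```

```bash
python3 f.py
```

```text
17.6 [ 0.46270925 -0.12365399  0.17622624] [ 0.17 -0.25 -1.13] along shaft -0.22 [-0.002  0.012  0.007]
```

Emit:
{"fn": "send_rows", "kwargs": {
  "motion": [
    {"x": 0,"y": 0,"z": 0.1,"rx": 0,"ry": 0,"rz": 0,"jaw": 1.5},
    {"x": 0,"y": 0,"z": 0.05,"rx": 0,"ry": 0,"rz": 0,"jaw": 1.5},
    {"x": 0,"y": 0,"z": 0.0,"rx": 0,"ry": 0,"rz": 0,"jaw": 1.5},
    {"x": 0,"y": 0,"z": 0,"rx": 0,"ry": 0,"rz": 0,"jaw": 1.5},
    {"x": 0,"y": 0,"z": 0,"rx": 0,"ry": 0,"rz": 0,"jaw": 1.5}
  ]
}}

```text
clock: 18.1
tool_pos: [0.4627, -0.1237, 0.1747]
eef_rot: [0.997, -0.078, 0.0, 0.0]
contact_force: [-0.6, -0.1, -2.0]
opening: 0.269
finger_force: 30.0
```

```bash
python3 f.py
```

```text
18.3 [ 0.46271698 -0.12368104  0.17468844] [-0.18  0.04 -1.81] along shaft 0.01 [-0.083 -0.051  0.008]
```

```bash
sed -i 's/range(4)/range(8)/' f.py; python3 f.py
```

```text
18.7 [ 0.46269776 -0.12366289  0.17473359] [ 0.06 -0.8  -2.  ] along shaft -0.79 [-0.08  -0.052 -0.001]
```

Emit:
{"fn": "send_rows", "kwargs": {
  "motion": [
    {"x": 0,"y": 0,"z": 0.05,"rx": 0,"ry": 0,"rz": 0,"jaw": 1.5},
    {"x": 0,"y": 0,"z": 0.03,"rx": 0,"ry": 0,"rz": 0,"jaw": 1.5},
    {"x": 0,"y": 0,"z": 0.0,"rx": 0,"ry": 0,"rz": 0,"jaw": 1.5},
    {"x": 0,"y": 0,"z": 0,"rx": 0,"ry": 0,"rz": 0,"jaw": 1.5},
    {"x": 0,"y": 0,"z": 0,"rx": 0,"ry": 0,"rz": 0,"jaw": 1.5}
  ]
}}

```text
clock: 19.2
tool_pos: [0.4627, -0.1237, 0.174]
eef_rot: [0.997, -0.078, 0.0, 0.0]
contact_force: [-0.0, -0.9, 1.2]
opening: 0.269
finger_force: 30.0
```

```bash
python3 f.py
```

```text
19.6 [ 0.46279439 -0.12367224  0.17397766] [ 0.08 -0.4   0.47] along shaft -0.38 [-0.124  0.029  0.006]
```

Emit:
{"fn": "send_rows", "kwargs": {
  "motion": [
    {"x": 0,"y": 0,"z": 0.05,"rx": 0,"ry": 0,"rz": 0,"jaw": 1.5},
    {"x": 0,"y": 0,"z": 0,"rx": 0,"ry": 0,"rz": 0,"jaw": 1.5},
    {"x": 0,"y": 0,"z": 0.0,"rx": 0,"ry": 0,"rz": 0,"jaw": 1.5},
    {"x": 0,"y": 0,"z": 0,"rx": 0,"ry": 0,"rz": 0,"jaw": 1.5},
    {"x": 0,"y": 0,"z": 0,"rx": 0,"ry": 0,"rz": 0,"jaw": 1.5}
  ]
}}

```text
clock: 20.1
tool_pos: [0.4628, -0.1237, 0.1734]
eef_rot: [0.997, -0.078, 0.0, 0.0]
contact_force: [-0.4, -0.4, 0.7]
opening: 0.273
finger_force: 30.0
```

```bash
python3 f.py
```

```text
20.5 [ 0.4627471  -0.12367357  0.17343426] [ 0.15 -0.84  0.57] along shaft -0.81 [-0.15  -0.014  0.019]
```

Emit:
{"fn": "send_rows", "kwargs": {
  "motion": [
    {"x": 0,"y": 0,"z": 0.08,"rx": 0,"ry": 0,"rz": 0,"jaw": 1.5},
    {"x": 0,"y": 0,"z": 0,"rx": 0,"ry": 0,"rz": 0,"jaw": 1.5},
    {"x": 0,"y": 0,"z": 0.0,"rx": 0,"ry": 0,"rz": 0,"jaw": 1.5},
    {"x": 0,"y": 0,"z": 0,"rx": 0,"ry": 0,"rz": 0,"jaw": 1.5},
    {"x": 0,"y": 0,"z": 0,"rx": 0,"ry": 0,"rz": 0,"jaw": 1.5}
  ]
}}

```text
clock: 21.0
tool_pos: [0.4628, -0.1237, 0.1727]
eef_rot: [0.997, -0.078, 0.0, 0.0]
contact_force: [-0.4, -1.8, 2.4]
opening: 0.271
finger_force: 30.0
```

```bash
python3 f.py
```

```text
21.4 [ 0.46277956 -0.1236768   0.17263615] [ 0.28 -0.84  2.76] along shaft -0.79 [-0.147 -0.008  0.033]
```

Emit:
{"fn": "send_rows", "kwargs": {
  "motion": [
    {"x": 0,"y": 0,"z": 0.08,"rx": 0,"ry": 0,"rz": 0,"jaw": 1.5},
    {"x": 0,"y": 0,"z": 0,"rx": 0,"ry": 0,"rz": 0,"jaw": 1.5},
    {"x": 0,"y": 0,"z": 0.0,"rx": 0,"ry": 0,"rz": 0,"jaw": 1.5},
    {"x": 0,"y": 0,"z": 0,"rx": 0,"ry": 0,"rz": 0,"jaw": 1.5},
    {"x": 0,"y": 0,"z": 0,"rx": 0,"ry": 0,"rz": 0,"jaw": 1.5}
  ]
}}

```text
clock: 21.9
tool_pos: [0.4628, -0.1237, 0.1719]
eef_rot: [0.997, -0.078, 0.0, 0.0]
contact_force: [0.1, -0.4, 4.6]
opening: 0.269
finger_force: 30.0
```

```bash
python3 f.py
```

```text
22.3 [ 0.46282383 -0.12367803  0.17189903] [-0.09 -0.93  5.25] along shaft -0.93 [-0.173  0.078 -0.005]
```

```bash
python3 -c "
from plant import *
print(finish_job())"
```

```text
the job is handed in; nothing more can be done
None
```

I handed the job in with the gauge still gripped upright between the discs, its tip about 55 mm below the lips and measured drag about 6 N. I estimate about 5 N of press on each face, well under the 15 N that would move the loose disc. I did not check the disc's position with a final picture, and the hand-in returned no verdict.

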